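Clamp a core sampler in bench locking pliers, draw its plunger, release

TASK

Squeeze the handles of the bench-mounted locking pliers together until they go over centre and stay locked on the sampler's barrel by themselves, then draw the tight plunger up by its T-bar until you feel it come gently against its stop, without dragging the barrel up through the jaws. Then open the pliers with their release lever, not by prying the handles apart, and leave the sampler standing in its socket with the plunger still drawn. Squeeze and pull no harder than it takes, and leave the jar, the tin and the brush alone.

Things in the scene. Friction and masses are not known exactly. Their poses are not given: they have to be found in the camera images.
- clamp_stand: Fixture bolted to the bench: dark steel plate 110 x 235 x 12 mm with steel locking pliers lying flat on it, handles 18 mm high, mid-plane 78 mm above the bench. Origin on the bench, z up; plate from own x -63 to 47, y -87 to 148 mm. Pliers run along own y: jaws at +y, handles towards -y. Fixed jaw and handle on the own +x side, moving jaw and handle on the -x side; squeezing brings the moving handle towards own +x.
- socket (a point): On the plate, centre of the socket ring (35 mm outside, 24 mm high, about 1.2 mm clearance round the barrel) in which the sampler's foot stands, 12 mm above the bench. The ring is below the jaws.
- sampler: Core sampler standing upright in the socket between the open jaws: aluminium barrel 22 mm diameter, 134 mm tall, 0.35 to 0.55 kg with plunger and cap. Origin at the centre of its foot, own z up along the barrel. Loose until the pliers hold it; clamping shifts it about 1 mm sideways and may tilt it by 1 degree.
- plunger_bar (a point): Middle of the plunger's T-bar: level round wooden bar 14 mm diameter, 84 mm long, lying along this point's x axis, free all round. An 8 mm rod leads down from its middle into the cap nut; 35 mm or more of clear height lies between the underside of the bar and the cap nut.
- plunger: The sampler's plunger: T-bar, rod and a shoulder hidden inside the barrel. Origin 196 mm below the T-bar, level with the sampler's foot when fully in. A seal makes it tight, 6 to 11 N all the way up, more than the loose sampler weighs; it stays where it is left. It starts drawn 0 to 15 mm and can go up until the shoulder meets the cap nut; where that is must be felt as a steep rise in force.
- cap_nut: Knurled steel cap nut on the barrel's top, 29 mm diameter, 22 mm high, origin at the centre of its underside, own z up. It is the plunger's stop. It is screwed on more or less far (12 mm of difference from start to start), so the plunger meets it 52 to 64 mm above fully in. A pull of more than 20 N against it strips its thread.
- handle_grip (a point): Place to squeeze on the moving handle: mid-thickness of the 12 mm thick steel bar, mid-height, 110 mm behind its pivot. Its outer face is 6 mm from this point towards own -x of clamp_stand.
- fixed_grip (a point): Matching place on the fixed handle (14 mm thick), opposite; its outer face is 7 mm from this point towards own +x of clamp_stand. The two grip points are 54 mm apart with the pliers open (67 mm over the outer faces) and something under 30 mm apart when locked (about 40 mm over the faces).
- plier_handle (a joint): Squeeze of the moving handle (rad): 0 open (readings a little below 0 occur), dead centre and lock at 0.34 to 0.40. Takes 6 to 8 N at handle_grip to start, rising to about 20 N before dead centre; then it snaps on and stays when let go, gripping the barrel firmly. Let go before dead centre, it springs open. More than 40 N on each handle is too much.
- release_lever (a joint): Pull of the release lever (rad): 0 at rest, stop at 0.5, light return spring. Pivoted in the moving handle. Its tail pulled outwards (own -x of clamp_stand, away from the fixed handle) forces the toggle back over dead centre after some 20 to 35 mm of tail travel, at 3 to 6 N; the handle then springs open, carrying the tail 42 mm outwards in all.
- lever_tail (a point): Middle of the lever's tail: a steel tab 9 mm thick (across), 41 mm long, 16 mm high (z 70 to 86), sticking out behind the end of the moving handle along own -y of clamp_stand, slightly outwards. Nothing stands beside it or under it.
- jar: Closed glass jar with steel lid, 60 mm diameter, 85 mm tall, standing; origin at the centre of its foot. To be left alone.
- tin: Aluminium sample tin, 68 mm diameter, 62 mm tall, standing; origin at the centre of its foot. To be left alone.
- brush: Brush lying on the bench; origin at its underside. To be left alone.
There are look-alikes about, which are no part of the job. There is more than one size of the sampler; the job needs the smallest.

How it is judged (in metres and radians):
On the way, in this order (a step that is already met when the one before it is completed fails the run):
1. the pliers are locked on the barrel and stay locked with the robot's hand off them (value of joint plier_handle above 0.34 rad and contact force between the fingers and clamp_stand below 0.5 N), for 0.3 s.
2. with the pliers still locked, the plunger is drawn up until its shoulder bears on the cap nut (contact force between plunger and cap_nut above 3 N and value of joint plier_handle above 0.34 rad).
3. the release lever is pulled (value of joint release_lever above 0.12 rad).
At the end, for the whole second after the job is handed in: The pliers are open (handle within 0.06 rad of its open stop) with the release lever back at rest (within 0.08 rad), the plunger is still drawn to within 8 mm of its stop, and the sampler stands upright (0.1 rad) at rest, foot down in its socket (within 4 mm) (value of joint plier_handle below 0.06 rad and value of joint release_lever below 0.08 rad and z of plunger_bar in the frame of cap_nut above 0.122 m and horizontal distance between sampler and socket below 0.004 m and z of sampler in the frame of socket below 0.004 m and angle between sampler's own z axis and vertical below 0.1 rad and linear speed of sampler below 0.02 m/s); the robot touches nothing.
It fails at once if the barrel is dragged more than 3 mm up out of its socket (z of sampler in the frame of socket above 0.003 m).
It fails at once if the pliers are squeezed or pushed with more than 40 N on each handle (contact force between the fingers and clamp_stand above 80 N).
It fails at once if the plunger is strained against the cap nut with more than 20 N (contact force between plunger and cap_nut above 20 N).
It fails at once if the jar, the tin or the brush is moved more than 20 mm (distance of any of jar, tin, brush from where it was at the start of the episode above 0.02 m).
It also fails if it takes over 61 s, if anything falls off the work surface, if the arm or the gripper's body presses on something with over 40 N, if the wrist force passes 120 N, or if a joint passes its speed limit or range.

ROBOT

A 6-joint arm with a two-finger parallel gripper is mounted at the origin on the work surface. World frame = base frame: x ahead of the robot, y to its left, z up, the work surface at z = 0. Lengths are in mm, angles in rad, forces in N, time in s.
With the tool pointing down it reaches from about 350 to 875 mm from the base axis. Payload 4.2 kg.
Tool frame: the origin (TCP) lies midway between the tips of the shut fingers; the grasp point (between the pads) lies arm.grip_depth behind it (arm.grip_depth is the distance from the TCP to the grasp point, in mm); z points along the fingers, y is the direction in which the jaws open and shut (so a half turn about z gives the same grasp; the last joint's range is limited). The gripper opens to 85 mm and grips with 20 to 120 N. Pads are 22 mm wide; open, the fingers measure 114 mm over their backs; the gripper's body (76 mm by 85 mm) begins 54 mm behind the grasp point. The pads swing forward as they close: fully open they stand 13 mm farther back than shut.
Start: joints at [1.368, 0.385, 0.008, 0, -1.194, -0.259], TCP at [278.441, 559.526, 231.312] pointing down, gripper open.
Joint ranges: [-3.14, 3.14], [-1.21, 2.06], [-1.07, 1.41], [-3.16, 2.05], [-2.99, -0.16], [-3.1, 3.1]. Speed limits (rad/s): [2.79, 2.79, 3.14, 3.14, 3.14, 3.14].

INTERFACE

Orientations are given as a unit quaternion [x, y, z, w].
In Python, from bench import arm gives the robot as it stands.
- The arm moves only by the tool play_rows, never from a script. Its argument "motion" is one flat list of numbers, 7 for each row, row after row: the opening in per cent of the stroke, from 0 (shut) to 100 (fully open), then the shift along the world's x, y, z in cm, then the turn, a rotation vector about the world's x, y, z in degrees. A call has 1 to 5 rows; each row is the pose to reach, as a shift and turn from the pose commanded when the call began; what a row does not reach only later rows make up. A row lasts 1/8 s, in which the tool goes at most 62.5 mm and 10.7 degrees, less where a joint would pass 70% of its speed; a pose out of reach is approached as far as the arm can. A call with a gripper value outside its range is refused whole. The fingers move at their own pace and stop on an object; the grip force is fixed at half the most. Time passes only in rows, so rows that repeat a pose let the fingers close. It gives the time, the measured TCP pose, the force and the opening at its end, in the units of the state.
- arm.read_state(): the state, without advancing time (a new reading comes with each control period).
- arm.get_image(name): name is "side" or "top" or "wrist"; returns (picture, depth): 480x640x3 uint8, red, green, blue; 480x640 float32, mm along the optical axis (not along the pixel's ray), 0 where there is no reading.
- arm.camera_info(name): a dict with "fovy" (degrees; the focal length in pixels is half the picture's height over the tangent of half this angle, whatever the lens; pixels are square), "cx", "cy" (the principal point, pixels), "R" (3x3) and "t" (3): a world point X has camera coordinates R X + t. Camera axes: x right, y down, z forward; pixel columns grow to the right and rows downward; lengths in mm; the calibration is good to about 2 mm. A picture is of the moment at which its call begins: read the wrist's pose just before it. camera_info takes no time and is no camera call; for the wrist camera it gives the pose at the moment of the call.
- arm.job_done(): hands the job in, once; it reports no verdict.
Trained networks look in the newest picture that a camera, given by its name, has taken for a name from the list of things; names that differ only in an ending like _2 or _b are one class to them, and where a whole thing is asked for, a point or a joint stands for the part that bears it (a point fixed in the world has none). Each returns a list of dicts, best first, with "confidence" (0 to 1); they miss things now and then, are a little off and sometimes report something else, mostly with a low value. They report only what shows in the picture. A call takes as long as a camera call. They do not tell look-alikes from the thing itself.
- arm.outline_of(thing, camera): "mask" (480x640 bool, what is visible of it) and "extent" ([left, top, width, height] in pixels, round what is visible of it).
- arm.place_of(thing, camera): "uv" ([column, row] in pixels: a listed point, or the origin of a listed thing).
The state is a dict: "clock": time; "joints": joint angles; "joint_vel": joint speeds; "joint_efforts": joint torques, N m; "position": TCP position; "ee_rot": TCP orientation; "contact_force": force on the tool from outside, world axes, zero at the start; "wrist_torque": the same for the moment, N m; "gripper_width": finger opening in mm.
Only numpy, scipy, OpenCV 4.12 (cv2) and the standard library are available. Lean on these libraries where they do the work, as an engineer would, in place of code of your own. Each camera call takes 0.05 s, during which the arm holds its last target.

## Working session

There is one attempt and no reset: what is moved stays moved. The work goes in short steps, Python scripts to look and compute and a tool call to move; the robot and the scene stay as the last step left them, time stands still between calls to the robot, and variables do not carry over. Pictures are saved under pics/ and viewed, and the job is handed in when it is done.

Besides the shell and the picture viewer there is one more tool, called after "Request:" as name(argument=value, ...), one argument or row to a line, values as JSON. play_rows: Moves the arm, as the interface text tells. Its arguments: {"type":"object","properties":{"motion":{"type":"array","items":{"type":"number"}}},"required":["motion"]}

```bash
ls; mkdir -p pics
python3 - <<'E'
from bench import arm
import cv2
s=arm.read_state();print({k:(v if not hasattr(v,'round') else v) for k,v in s.items()},arm.grip_depth)
for n in ['side','top','wrist']:
    im,d=arm.get_image(n);cv2.imwrite(f'pics/{n}0.png',im[:,:,::-1]);ci=arm.camera_info(n);print(n,ci)
E
```

```text
pics
{'clock': 0.0, 'joints': array([ 1.36759484e+00,  3.85616348e-01,  6.67723882e-03, -5.04367786e-04,
       -1.19400749e+00, -2.58625240e-01]), 'joint_vel': array([ 0.00026307, -0.00100589,  0.00023348, -0.00039947,  0.00027226,
        0.00087773]), 'joint_efforts': array([-1.12537145e-04, -3.92281222e+01,  1.88393158e+01,  4.18596447e+00,
       -4.76145142e-03,  1.01477930e-06]), 'position': array([278.20218479, 559.04169792, 230.20481189]), 'ee_rot': array([ 9.73435875e-01, -2.28957171e-01, -2.04513312e-04,  1.08121787e-03]), 'contact_force': array([-0.79255513, -0.65667414,  0.43494129]), 'wrist_torque': array([-0.01696443,  0.00052289,  0.00490988]), 'gripper_width': 85.17336267313021} 18.700000000000003
side {'fovy': 56.69241942711454, 'cx': 324.963354959418, 'cy': 237.28743598666685, 'R': array([[ 9.75274715e-01, -2.20994462e-01, -8.23702699e-04],
       [-1.59414132e-01, -7.00922265e-01, -6.95194299e-01],
       [ 1.53056739e-01,  6.78136731e-01, -7.18821402e-01]]), 't': array([-514.72276673,  163.13499986,  968.10250981])}
top {'fovy': 46.334693156665914, 'cx': 322.91997548469766, 'cy': 222.93290345576972, 'R': array([[ 0.02453506, -0.99966613, -0.00810293],
       [-0.98433188, -0.02274141, -0.17485301],
       [ 0.17461036,  0.012266  , -0.9845612 ]]), 't': array([ -36.62796323,  533.63397623, 1189.13758645])}
wrist {'fovy': 64.62217511843379, 'cx': 326.03050328392345, 'cy': 236.29122048525883, 'R': array([[-0.4457108 , -0.8951749 ,  0.00194607],
       [-0.85381726,  0.42576984,  0.29952651],
       [-0.26895719,  0.13184061, -0.95408599]]), 't': array([624.38115314, -39.55629519, 378.98192783])}
```

View pics/side0.png

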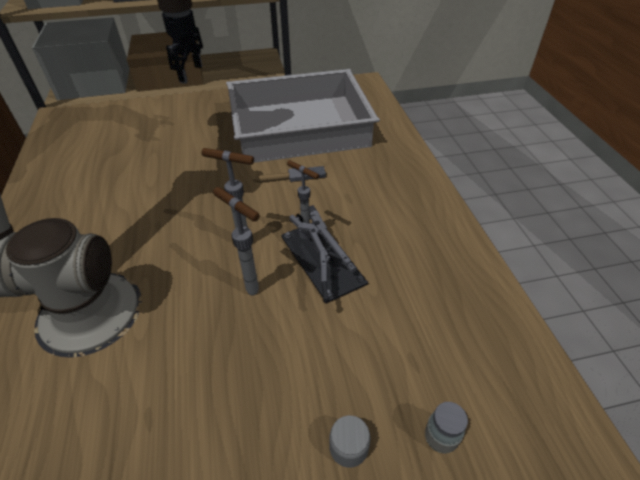

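View pics/top0.png

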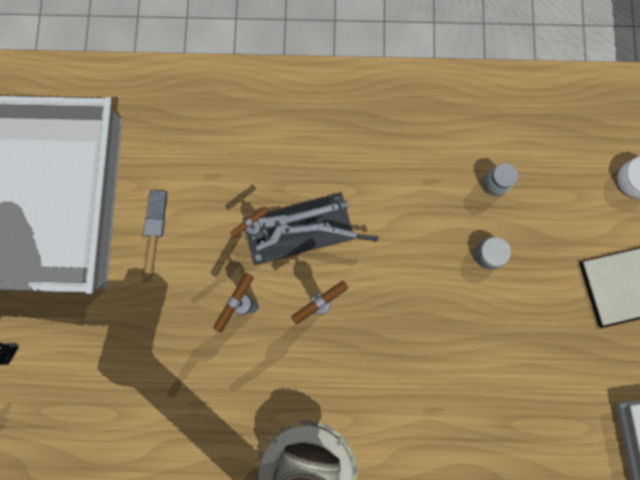

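View pics/wrist0.png

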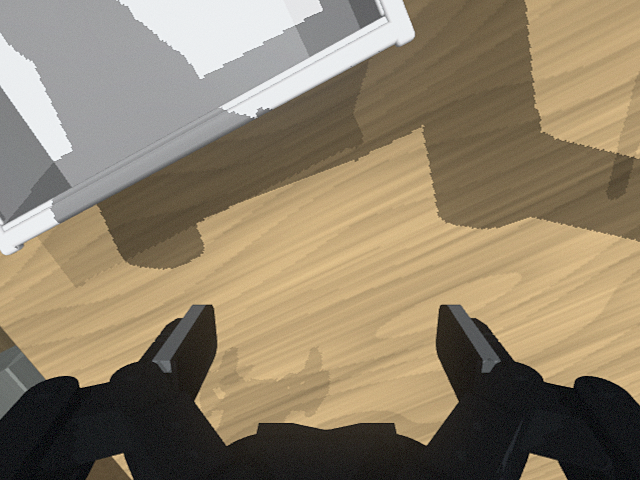

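The pliers on the plate are at top (300,228) and the job's sampler stands in their jaws, T-bar at top (249,221) / side (302,170). The two other samplers stand free at top (234,300) and (320,300).

```bash
cat > h.py <<'E'
from bench import arm
import numpy as np,cv2
def cam(n,ci=None):
    ci=ci or arm.camera_info(n);f=240/np.tan(np.radians(ci['fovy'])/2)
    return f,ci['cx'],ci['cy'],np.array(ci['R']),np.array(ci['t'])
def ray(n,uv,ci=None):
    f,cx,cy,R,t=cam(n,ci);d=R.T@np.array([(uv[0]-cx)/f,(uv[1]-cy)/f,1]);return -R.T@t,d/np.linalg.norm(d)
def at_z(n,uv,z,ci=None):
    o,d=ray(n,uv,ci);return o+d*(z-o[2])/d[2]
def tri(rs):
    A=0;b=0
    for o,d in rs:
        P=np.eye(3)-np.outer(d,d);A=A+P;b=b+P@o
    x=np.linalg.solve(A,b);return x,[np.linalg.norm(np.cross(d,x-o)) for o,d in rs]
def proj(n,X,ci=None):
    f,cx,cy,R,t=cam(n,ci);p=R@np.array(X)+t;return np.array([f*p[0]/p[2]+cx,f*p[1]/p[2]+cy])
E
python3 - <<'E'
from h import *
np.set_printoptions(precision=1,suppress=True)
for th in ['clamp_stand','handle_grip','fixed_grip','lever_tail','plunger_bar','cap_nut','sampler','socket']:
    r={}
    for c in ['top','side']:
        l=arm.place_of(th,c); r[c]=l
        print(th,c,[(np.array(q['uv']),round(q['confidence'],2)) for q in l[:4]])
    if r['top'] and r['side']:
        for a in r['top'][:3]:
            for b in r['side'][:3]:
                x,e=tri([ray('top',a['uv']),ray('side',b['uv'])]);print('   ',x,np.round(e,1))
im,d=arm.get_image('top');cv2.imwrite('pics/tc.png',cv2.resize(im[170:280,200:400,::-1],None,fx=4,fy=4,interpolation=2))
im,d=arm.get_image('side');cv2.imwrite('pics/sc.png',cv2.resize(im[140:310,240:400,::-1],None,fx=3.5,fy=3.5,interpolation=2))
E
```

```text
clamp_stand top [(array([309.3, 224.4]), 0.58)]
clamp_stand side [(array([330.3, 267.6]), 0.58)]
    [540.7   7.8  -1.4] [1.9 1.9]
handle_grip top [(array([362.9, 235.1]), 0.21)]
handle_grip side [(array([317.7, 267.2]), 0.72)]
    [ 491.5 -106.3  146.1] [2.2 2.2]
fixed_grip top [(array([332.5, 208.5]), 0.74)]
fixed_grip side [(array([346.3, 259.4]), 0.93), (array([441.3, 431.5]), 0.46)]
    [562.9 -44.3  80.3] [2.4 2.4]
    [ 864.4  -85.4 -946.3] [99.2 99.2]
lever_tail top [(array([363.5, 237.2]), 0.55)]
lever_tail side [(array([328.3, 294.4]), 0.63)]
    [ 506.  -112.9   60.4] [3.4 3.4]
plunger_bar top [(array([322.1, 302.4]), 0.96), (array([233.3, 302.4]), 0.95), (array([248.4, 222.8]), 0.79)]
plunger_bar side [(array([236.2, 198.1]), 0.94), (array([226. , 154.9]), 0.65), (array([302.2, 166.7]), 0.51)]
    [355.2 -28.7 282.7] [2.6 2.6]
    [352.  -29.7 377.7] [2.7 2.7]
    [414.1 -38.  343.7] [64.1 64.1]
    [352.6 150.2 133. ] [1. 1.]
    [348.9 127.3 269.9] [0.5 0.5]
    [426.8 122.9 225.7] [77. 77.]
    [427.4 100.  202.8] [76.6 76.6]
    [415.8  86.8 318.9] [67.6 67.6]
    [50
[... 299 characters left out ...]
5.9]
    [422.5 113.9 162.6] [76. 76.]
    [345.5 150.3  -8.5] [6.3 6.3]
    [357.4 -25.4 292.6] [5.5 5.5]
    [413.8 -33.4 283.3] [62.1 62.1]
    [352.1 -24.4 168.4] [4.1 4.1]
    [424.7  88.7 221.6] [66.7 66.7]
    [500.6 111.1 155.7] [1.6 1.6]
    [427.2  97.3  83. ] [88.5 88.5]
sampler top [(array([263.4, 234.8]), 0.73), (array([251.9, 308.8]), 0.55)]
sampler side [(array([255.7, 291.4]), 0.97), (array([308.3, 233.8]), 0.83)]
    [ 443.   101.4 -116.5] [88.8 88.8]
    [509.6 109.4  19.7] [0.5 0.5]
    [ 352.8  162.6 -239.6] [3.3 3.3]
    [426.  111.7  32.3] [83.3 83.3]
socket top [(array([260.7, 235.4]), 0.96)]
socket side [(array([308.4, 233.6]), 0.79)]
    [510.  116.3  13.2] [1.5 1.5]
```

View pics/tc.png

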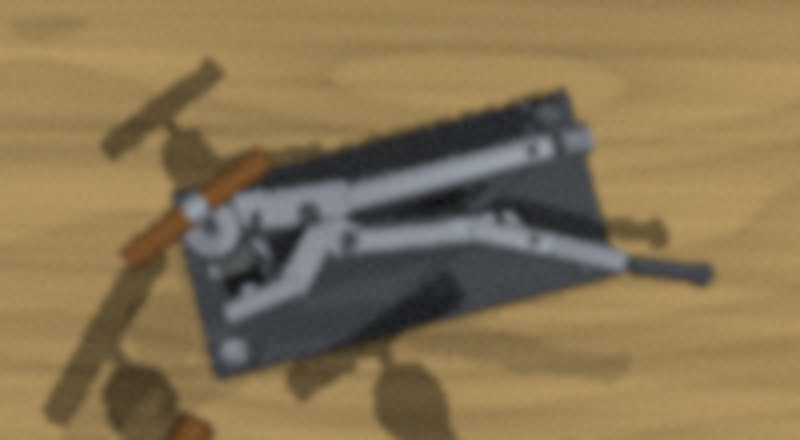

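View pics/sc.png

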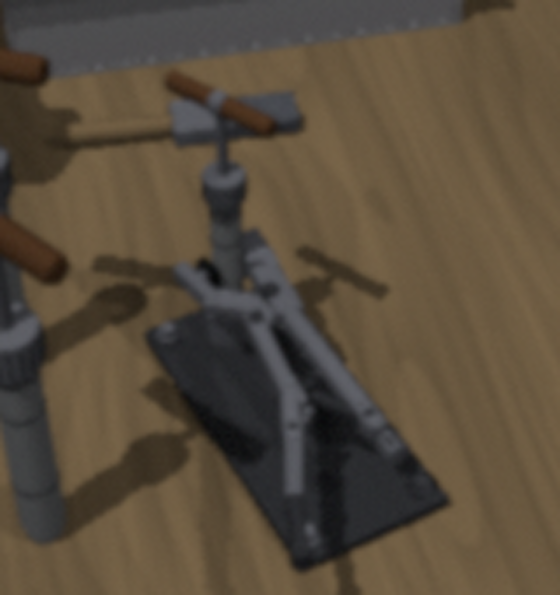

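The crops show one pair of pliers, fixed handle on the far side (+x) at crop (540,150), moving handle below it, and the dark lever tail at crop (670,270). The sampler in the jaws is the smallest and is the one for the job. The candidates it could be mistaken for are top (320,300) and (234,300), both taller and free-standing. Next I'll fit the plate frame.

Run:
```python
from h import *
np.set_printoptions(precision=1,suppress=True)
cs=[(568,90),(607,265),(215,375),(178,190)]  # (+47,-87),(-63,-87),(-63,148),(47,148)
own=np.array([(47,-87),(-63,-87),(-63,148),(47,148)],float)
W=np.array([at_z('top',(200+u/4,170+v/4),12)[:2] for u,v in cs]);print(W)
oc=own.mean(0);wc=W.mean(0)
a=own-oc;b=W-wc
th=np.arctan2((a[:,0]*b[:,1]-a[:,1]*b[:,0]).sum(),(a*b).sum())
R=np.array([[np.cos(th),-np.sin(th)],[np.sin(th),np.cos(th)]]);o=wc-R@oc
print(np.degrees(th),o, (R@own.T).T+o-W)
inv=lambda p:R.T@(np.array(p)-o)
for n,p in dict(sock=(510,116.3),fg=(562.9,-44.3),bar=(501.8,114.5),tail=(506,-112.9)).items():print(n,inv(p))
def own2(p,uv): return
# points in crop at z=78 & 223
for n,uv,z in [('fixed end',(540,150),87),('mov handle end',(625,263),87),('tail tip',(712,272),86),('lever start',(500,220),87)]:
    w=at_z('top',(200+uv[0]/4,170+uv[1]/4),z);print(n,w,inv(w[:2]))
A=at_z('top',(200+125/4,170+258/4),223);B=at_z('top',(200+268/4,170+160/4),223);print(A,B,np.linalg.norm(A-B),np.degrees(np.arctan2(*(B-A)[1::-1])))
ci=arm.camera_info('wrist');s=arm.read_state();print('cam',-ci['R'].T@ci['t']-s['position'])
```

```text
[[612.3 -65.4]
 [511.5 -89.3]
 [444.1 129.2]
 [549.  155.1]]
16.05602852262033 [545.3   5.3] [[ 2.3  0.1]
 [-2.7 -6.5]
 [-0.3  0.9]
 [ 0.6  5.4]]
sock [ -3.3 116.4]
fg [  3.2 -52.5]
bar [-11.6 117. ]
tail [ -70.5 -102.7]
fixed end [561.4 -49.4  87. ] [  0.3 -57. ]
mov handle end [501.3 -95.8  87. ] [-70.3 -84.9]
tail tip [ 497.7 -142.    86. ] [ -86.6 -128.4]
lever start [522.9 -28.9  87. ] [-31.1 -26.7]
[477.1 145.7 223. ] [525.5  80.4 223. ] 81.33334053151562 -53.399398613692185
cam [ 68.1 -33.5 141.7]
```

Request:
play_rows(
  motion=[100,0,-2,6,0,0,-4,100,2.5,-8,10,0,0,-10,100,5,-13.5,10,0,0,-18,100,7.5,-19,10,0,0,-26,100,10,-24.5,10,0,0,-34],
)

```text
clock: 1.68
position: [376.3, 318.4, 331.9]
ee_rot: [0.863, -0.505, 0.0, -0.001]
contact_force: [1.5, 1.2, 0.3]
gripper_width: 85.3
```

Request:
play_rows(
  motion=[100,2.5,-5.5,0,0,0,-5,100,5,-11,0,0,0,-10,100,7.5,-16.5,0,0,0,-13.5,100,10,-22,0,0,0,-13.5,100,12.5,-27.5,0,0,0,-13.5],
)

```text
clock: 2.3
position: [501.4, 43.4, 331.7]
ee_rot: [0.799, -0.601, 0.0, -0.0]
contact_force: [0.6, 1.2, 0.3]
gripper_width: 85.6
```

Request:
play_rows(
  motion=[100,1.5,-5,0,0,0,0,100,3.3,-9.2,0,0,0,0,100,3.3,-9.2,-3,0,0,0,100,3.3,-9.2,-3,0,0,0],
)

```text
clock: 2.8
position: [532.6, -47.4, 299.1]
ee_rot: [0.798, -0.602, -0.002, 0.002]
contact_force: [0.8, 0.1, 0.3]
gripper_width: 85.7
```

```bash
cat > look.py <<'E'
from h import *
import sys
np.set_printoptions(precision=1,suppress=True)
tag=sys.argv[1];cams=sys.argv[2].split(',')
s=arm.read_state();print(s['clock'],s['position'],s['contact_force'],s['gripper_width'],np.round(s['joints'],2))
for n in cams:
    ci=arm.camera_info(n);im,d=arm.get_image(n);cv2.imwrite(f'pics/{n}{tag}.png',im[:,:,::-1]);np.savez(f'pics/{n}{tag}.npz',d=d,im=im,**{k:ci[k] for k in ci})
    for th in sys.argv[3:]:
        for q in arm.place_of(th,n)[:3]:
            u,v=np.round(q['uv']).astype(int);dd=d[np.clip(v,0,479),np.clip(u,0,639)]
            o,r=ray(n,q['uv'],ci);f=(ci['R']@r)[2];print(n,th,np.array(q['uv']),round(q['confidence'],2),'depthpt',o+r*dd/f if dd else None)
E
python3 look.py 1 wrist,side handle_grip fixed_grip lever_tail socket plunger_bar cap_nut
```

```text
2.8 [532.6 -47.4 299.1] [0.8 0.1 0.3] 85.6580349169178 [ 0.2  0.2 -0.1 -0.  -1.3  0.1]
wrist handle_grip [311.6 314.7] 0.6 depthpt [511.8  74.8  83.5]
wrist handle_grip [350.3 194.3] 0.58 depthpt [510.5 -59.8  85.2]
wrist fixed_grip [295.2 194.3] 0.77 depthpt [560.8 -45.9  87. ]
wrist fixed_grip [310.2 314.4] 0.51 depthpt [513.4  74.5  84.1]
wrist lever_tail [381.3 137.4] 0.8 depthpt [ 498.8 -117.6   85.3]
wrist socket [312.6 316.2] 0.98 depthpt [510.3  76.5  82.9]
wrist socket [349.2 196.9] 0.31 depthpt [511.  -57.5  87.2]
wrist plunger_bar [619.4 394.2] 0.62 depthpt [467.1 -78.1 364.5]
wrist cap_nut [527.  302.1] 0.73 depthpt [369.8 -34.1 183.1]
wrist cap_nut [305.4 381.8] 0.68 depthpt [507.6 103.2 153.9]
side handle_grip [441.1 437.8] 0.68 depthpt [ 623.7 -434.7   59. ]
side handle_grip [322.9 268.5] 0.63 depthpt [509.3 -62.1  85.3]
side fixed_grip [347.3 264.3] 0.56 depthpt [564.3 -56.9  78.9]
side lever_tail [326.3 293.7] 0.7 depthpt [ 501.6 -127.8   84.9]
side plunger_bar [237.  202.2] 0.91 depthpt [357.9 -29.7 273.9]
side plunger_bar [226.9 156.2] 0.81 depthpt [350.  118.5 272.5]
side plunger_bar [299.  168.1] 0.6 depthpt [467.3 -77.2 367.2]
side cap_nut [238.5 192.1] 0.65 depthpt [360.1 113.9 179.2]
side cap_nut [304.8 190.9] 0.57 depthpt [506.3 111.1 157.7]
side cap_nut [239.8 246.8] 0.57 depthpt [347.6 -43.  171.6]
```

View pics/wrist1.png

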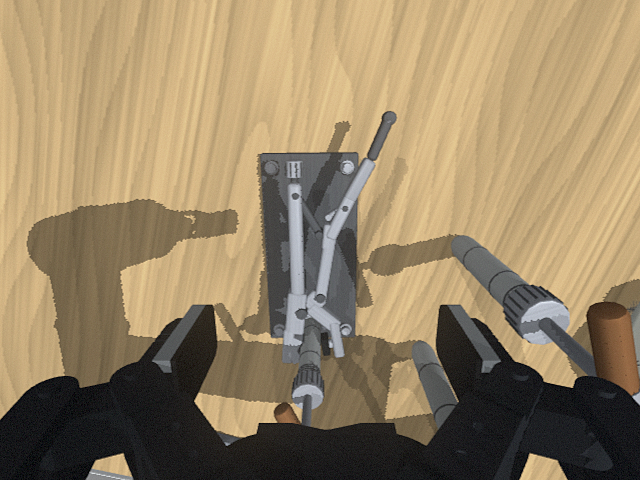

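View pics/side1.png

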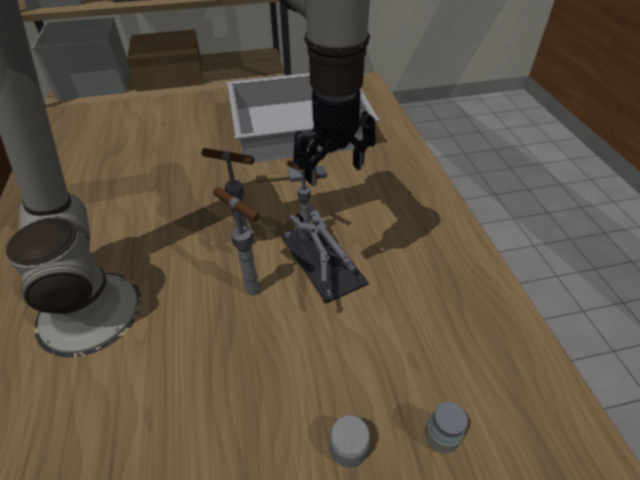

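The wrist view shows the handles at (295,194) fixed and (350,194) moving, with the tail at (385,130). They measure 52 mm apart, which fits. I'll go down over them.

Request:
play_rows(
  motion=[100,0.1,-0.6,-6,0,0,0,100,0.1,-0.6,-12,0,0,0,100,0.1,-0.6,-18,0,0,0,100,0.1,-0.6,-18,0,0,0],
)

```text
clock: 4.0
position: [531.5, -53.3, 117.3]
ee_rot: [0.799, -0.602, -0.004, 0.004]
contact_force: [0.3, -0.6, 0.4]
gripper_width: 85.1
```

```bash
python3 look.py 2 wrist,top handle_grip fixed_grip lever_tail
```

```text
4.0 [531.5 -53.3 117.3] [ 0.3 -0.6  0.4] 85.1199078214521 [ 0.2  0.3 -0.4 -0.  -0.9  0.1]
wrist handle_grip [366.  275.9] 0.61 depthpt [512.4 -60.3  87. ]
wrist fixed_grip [263.7 271.8] 0.66 depthpt [561.3 -48.   85.2]
wrist lever_tail [428.3 165.9] 0.7 depthpt [ 501.1 -118.9   84.9]
top handle_grip [340.  229.9] 0.76 depthpt [512.2 -61.   92. ]
top fixed_grip [330.5 207. ] 0.72 depthpt [493.3 -39.6 420.2]
top lever_tail [365. 236.] 0.49 depthpt [ 501.1 -114.3   87.2]
```

View pics/wrist2.png

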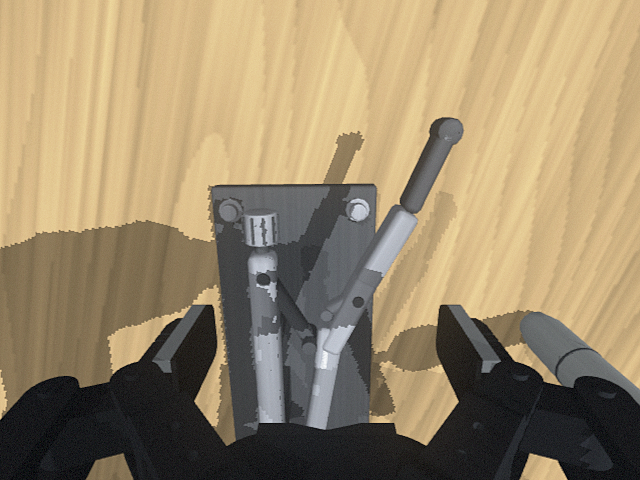

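Request:
play_rows(
  motion=[100,0.1,0,-4,0,0,0,100,0.1,0,-6.6,0,0,0,100,0.1,0,-6.6,0,0,0,100,0.1,0,-6.6,0,0,0],
)

```text
clock: 4.9
position: [537.0, -52.7, 56.7]
ee_rot: [0.799, -0.601, 0.001, -0.001]
contact_force: [0.3, 0.8, 1.6]
gripper_width: 85.5
```

```bash
python3 look.py 3 wrist handle_grip fixed_grip lever_tail
```

```text
4.9 [537.  -52.7  56.7] [0.3 0.8 1.6] 85.532282823298 [ 0.2  0.4 -0.4  0.  -0.7  0.1]
wrist handle_grip [399.7 344.1] 0.88 depthpt [513.3 -62.   86.5]
wrist fixed_grip [253.2 338. ] 0.81 depthpt [561.6 -50.2  86.1]
wrist lever_tail [497.3 190.7] 0.67 depthpt [ 501.6 -119.6   84. ]
```

View pics/wrist3.png

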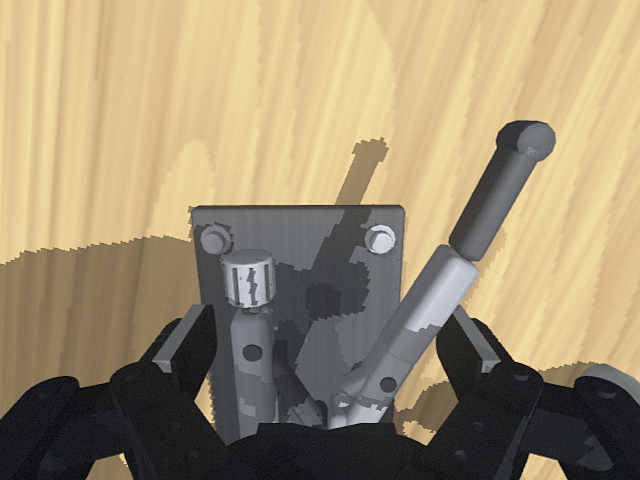

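Request:
play_rows(
  motion=[100,0,0,0,0,0,0,100,0,0,0,0,0,0],
)

```text
clock: 5.35
position: [536.0, -52.7, 55.6]
ee_rot: [0.799, -0.602, 0.0, -0.0]
contact_force: [-0.1, 0.1, 0.1]
gripper_width: 85.5
```

Request:
play_rows(
  motion=[88,0,0,-0.3,0,0,0,88,0,0,-0.3,0,0,0,84,0.19,0.05,-0.3,0,0,0,79,0.38,0.11,-0.3,0,0,0,79,0.38,0.11,-0.3,0,0,0],
)

```text
clock: 5.98
position: [538.0, -52.2, 51.9]
ee_rot: [0.799, -0.602, -0.001, 0.002]
contact_force: [-5.5, -0.5, 4.0]
gripper_width: 67.4
```

Request:
play_rows(
  motion=[74,0.19,0.05,0,0,0,0,70,0.38,0.11,0,0,0,0,65,0.57,0.16,0,0,0,0,65,0.57,0.16,0,0,0,0],
)

```text
clock: 6.48
position: [544.4, -50.5, 52.2]
ee_rot: [0.799, -0.602, -0.001, 0.001]
contact_force: [-4.2, -0.9, 3.7]
gripper_width: 55.2
```

```bash
python3 look.py 4 wrist,top,side handle_grip fixed_grip lever_tail; python3 -c "
import cv2,numpy as np
t=cv2.imread('pics/top4.png')[150:290,200:420];s=cv2.imread('pics/side4.png')[140:310,240:400]
cv2.imwrite('pics/c4.png',np.hstack([cv2.resize(t,(490,312)),cv2.resize(s,(294,312))]))"
```

```text
6.475 [544.4 -50.5  52.2] [-4.2 -0.9  3.7] 55.150427044603276 [ 0.2  0.5 -0.4  0.  -0.7  0.1]
wrist handle_grip [375.5 348.2] 0.88 depthpt [529.4 -58.2  85.6]
wrist fixed_grip [275.  344.7] 0.62 depthpt [561.6 -50.1  85.2]
wrist lever_tail [441.2 178.5] 0.62 depthpt [ 528.7 -116.5   84.9]
wrist lever_tail [302.4 349.8] 0.31 depthpt [543.5  -1.4  11.5]
top handle_grip [337.1 224.4] 0.78 depthpt [508.9 -53.5 177.6]
top handle_grip [261.3 233. ] 0.27 depthpt [440.7  57.3 482.1]
top fixed_grip [330.6 207.7] 0.58 depthpt [505.2 -39.8 356.7]
top lever_tail [360.5 225.4] 0.56 depthpt [ 524.4 -104.7   83.2]
side handle_grip [329.9 263.9] 0.82 depthpt [526.3 -54.4  87.2]
side fixed_grip [347. 260.] 0.71 depthpt [564.8 -51.4  86.6]
side lever_tail [336.9 288.7] 0.65 depthpt [ 525.5 -120.5   85.1]
side lever_tail [306.2 231.9] 0.16 depthpt [503.5 100.2  37.1]
```

View pics/wrist4.png

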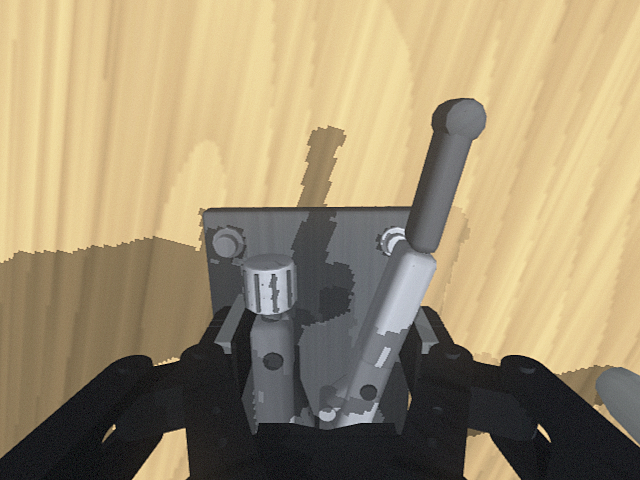

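View pics/c4.png

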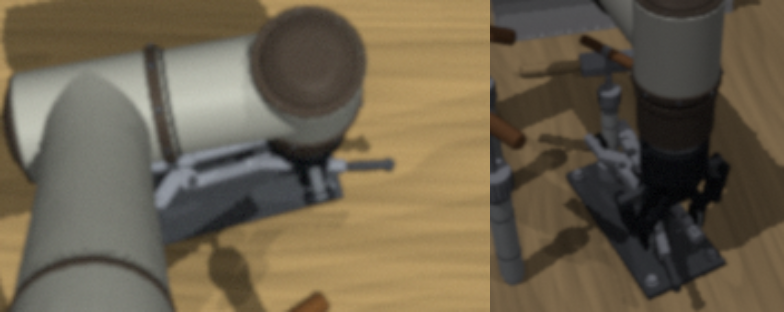

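Request:
play_rows(
  motion=[61,0.19,0.05,0,0,0,0,61,0.19,0.05,0,0,0,0],
)

```text
clock: 7.32
position: [549.3, -48.9, 52.8]
ee_rot: [0.799, -0.601, 0.001, -0.002]
contact_force: [0.1, 0.1, 0.5]
gripper_width: 51.7
```

Request:
play_rows(
  motion=[57,0.19,0.05,0,0,0,0,57,0.19,0.05,0,0,0,0],
)

```text
clock: 7.58
position: [549.9, -48.8, 52.4]
ee_rot: [0.799, -0.601, 0.0, -0.0]
contact_force: [0.3, -0.1, 0.1]
gripper_width: 49.0
```

```bash
python3 look.py 5 wrist handle_grip fixed_grip lever_tail
```

```text
7.575 [549.9 -48.8  52.4] [ 0.3 -0.1  0.1] 49.04895513161805 [ 0.2  0.5 -0.4  0.  -0.7  0.1]
wrist handle_grip [364.2 343.1] 0.73 depthpt [539.  -57.3  85.9]
wrist fixed_grip [291.8 343.5] 0.83 depthpt [561.7 -50.1  85.1]
wrist lever_tail [412.8 172.7] 0.83 depthpt [ 542.2 -114.    84.1]
```

View pics/wrist5.png

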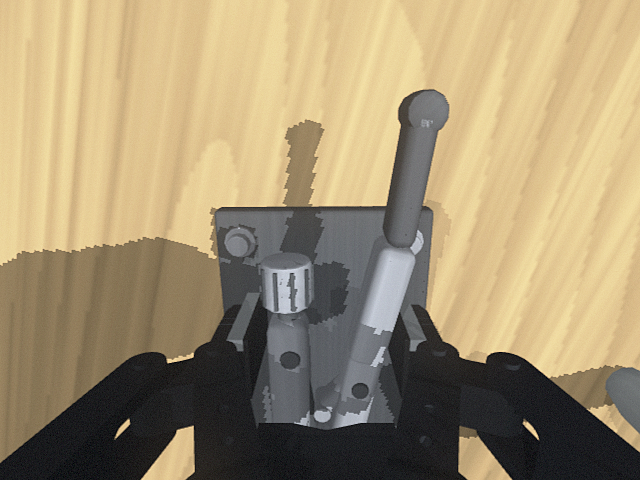

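Request:
play_rows(
  motion=[70,0,0,0,0,0,0,85,0,0,0,0,0,0,85,0,0,0,0,0,0,85,0,0,0,0,0,0],
)

```text
clock: 8.28
position: [549.1, -49.1, 52.3]
ee_rot: [0.799, -0.602, 0.0, -0.0]
contact_force: [0.1, -0.4, -1.0]
gripper_width: 72.5
```

```bash
python3 look.py 6 wrist handle_grip fixed_grip lever_tail
```

```text
8.275 [549.1 -49.1  52.3] [ 0.1 -0.4 -1. ] 72.5219806758884 [ 0.2  0.5 -0.4 -0.  -0.7  0.1]
wrist handle_grip [364.5 344.6] 0.89 depthpt [538.3 -57.6  86.6]
wrist fixed_grip [288. 345.] 0.72 depthpt [562.1 -49.8  85.4]
wrist lever_tail [409.7 171.3] 0.89 depthpt [ 542.8 -114.5   84.9]
```

View pics/wrist6.png

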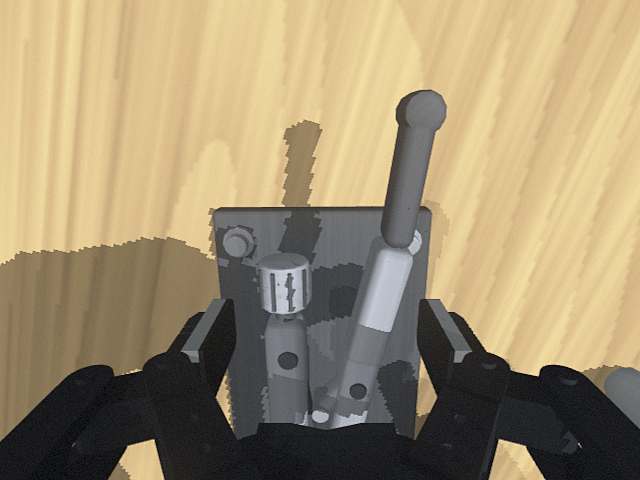

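Both pads are clear and the handle stays put, grips 25 mm apart, so the pliers are locked. Next is the T-bar.

Request:
play_rows(
  motion=[85,0,0,5.5,0,0,0,85,0,0,11,0,0,0,90,0,0,17,0,0,0,90,-1,3,23,0,0,8,90,-2.5,8,27,0,0,16],
)

```text
clock: 9.1
position: [526.1, 24.9, 320.1]
ee_rot: [0.875, -0.484, 0.001, -0.001]
contact_force: [0.3, 0.7, -0.5]
gripper_width: 76.8
```

Request:
play_rows(
  motion=[80,-1.2,4,1,0,0,4.5,80,-2,8,1.5,0,0,4.5,80,-2,8,1.5,0,0,4.5,80,-2,8,1.5,0,0,4.5],
)

```text
clock: 9.6
position: [505.7, 104.8, 332.0]
ee_rot: [0.893, -0.45, -0.0, 0.0]
contact_force: [-0.3, 0.7, 0.8]
gripper_width: 68.5
```

```bash
python3 look.py 7 wrist,side,top plunger_bar cap_nut handle_grip
```

```text
9.6 [505.7 104.8 332. ] [-0.3  0.7  0.8] 68.51761934877553 [ 0.5  0.1 -0.1 -0.  -1.4  0.1]
wrist plunger_bar [312.2 244.8] 0.72 depthpt [507.4 118.8 219.6]
wrist cap_nut [561.6 195.9] 0.84 depthpt [370.9 -17.7 186.2]
wrist cap_nut [317.6 216.4] 0.57 depthpt [516.4  99.9 218.9]
wrist handle_grip [398.7  42.1] 0.6 depthpt [536.2 -49.3  86. ]
side plunger_bar [238.8 201.2] 0.95 depthpt [361.3 -26.9 273.3]
side plunger_bar [229.2 154.8] 0.83 depthpt [355.  121.4 273.2]
side plunger_bar [303.2 166. ] 0.69 depthpt [506.1 117.1 222.9]
side cap_nut [238.9 243.9] 0.69 depthpt [347.  -41.7 178.7]
side cap_nut [306.4 192.4] 0.58 depthpt [508.3 102.6 159.9]
side cap_nut [233.7 196.6] 0.57 depthpt [353.3 -10.8 272.3]
side handle_grip [335.6 263.4] 0.98 depthpt [538.6 -55.3  86.6]
top plunger_bar [322.6 304.6] 0.89 depthpt [349.4 -29.7 265.9]
top plunger_bar [250.4 216.5] 0.75 depthpt [471.5  79.7 441.9]
top plunger_bar [234.  303.2] 0.69 depthpt [347.8 125.4 273.8]
top cap_nut [320.1 302.1] 0.56 depthpt [353.4 -25.3 275.2]
top cap_nut [246.2 218.4] 0.21 depthpt [468.6  85.9 441.3]
top handle_grip [336.  219.9] 0.89 depthpt [534.9 -52.2  84.8]
```

View pics/wrist7.png

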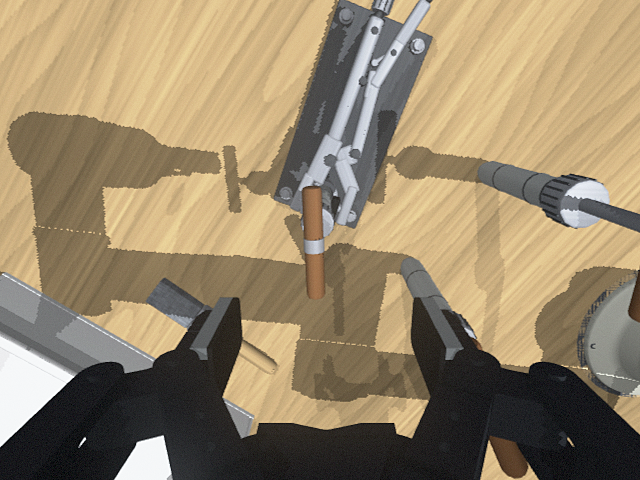

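View pics/side7.png

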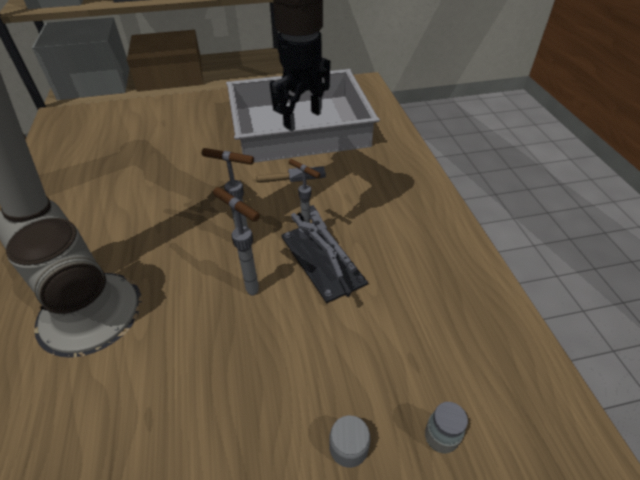

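The wrist view shows the job's T-bar at (314,242), running from (312,187) to (316,297). The handles are still locked. I'll fit the bar's axis from the depth.

```bash
cat > fitbar.py <<'E'
from h import *
import sys
np.set_printoptions(precision=1,suppress=True)
z=np.load(f'pics/wrist{sys.argv[1]}.npz');d=z['d'];im=z['im'].astype(int)
ci={k:z[k] for k in ['fovy','cx','cy','R','t']}
f,cx,cy,R,t=cam('wrist',ci)
lo,hi=float(sys.argv[2]),float(sys.argv[3])
v,u=np.nonzero(d>0)
P=np.c_[(u-cx)/f,(v-cy)/f,np.ones_like(u)]*d[v,u][:,None]
X=(P-t)@R
bx,by=float(sys.argv[4]),float(sys.argv[5])
m=(X[:,2]>lo)&(X[:,2]<hi)&(np.hypot(X[:,0]-bx,X[:,1]-by)<55)
X=X[m];print(len(X),X.min(0),X.max(0),np.percentile(X[:,2],[50,90,97]))
c,(w,h),a=cv2.minAreaRect(X[:,:2].astype(np.float32));print('rect',c,w,h,a)
box=cv2.boxPoints((c,(w,h),a));print(box)
E
python3 fitbar.py 7 205 240 505 115
```

```text
2173 [476.   83.3 211.1] [535.8 154.2 222. ] [219.  220.3 220.8]
rect (505.9576416015625, 118.87399291992188) 14.688997268676758 83.53490447998047 37.73761749267578
[[474.6 147.4]
 [525.7  81.3]
 [537.3  90.3]
 [486.2 156.4]]
```

Request:
play_rows(
  motion=[60,0,1.4,-2,0,0,1.2,60,0,1.4,-6,0,0,1.2,60,0,1.4,-8,0,0,1.2,60,0,1.4,-8,0,0,1.2],
)

```text
clock: 10.7
position: [505.2, 118.5, 250.7]
ee_rot: [0.898, -0.44, -0.001, 0.002]
contact_force: [0.2, 0.1, -0.1]
gripper_width: 50.6
```

```bash
python3 look.py 8 wrist && python3 fitbar.py 8 205 240 505 117; python3 -c "
import sys;sys.path.insert(0,'.')
from h import *
s=arm.read_state();print(s['position'],s['ee_rot'])"
```

```text
10.7 [505.2 118.5 250.7] [ 0.2  0.1 -0.1] 50.64175481176301 [ 0.5  0.2 -0.2 -0.  -1.2  0.1]
4326 [476.4  83.2 210.1] [536.1 155.1 222.6] [219.  220.3 220.8]
rect (506.1614990234375, 119.10638427734375) 14.804865837097168 83.82638549804688 38.23899841308594
[[474.4 147.4]
 [526.3  81.6]
 [537.9  90.8]
 [486.  156.6]]
[506.0942649  118.85446066 252.21229389] [ 8.97860400e-01 -4.40280038e-01  1.62440343e-05  4.34787645e-04]
```

View pics/wrist8.png

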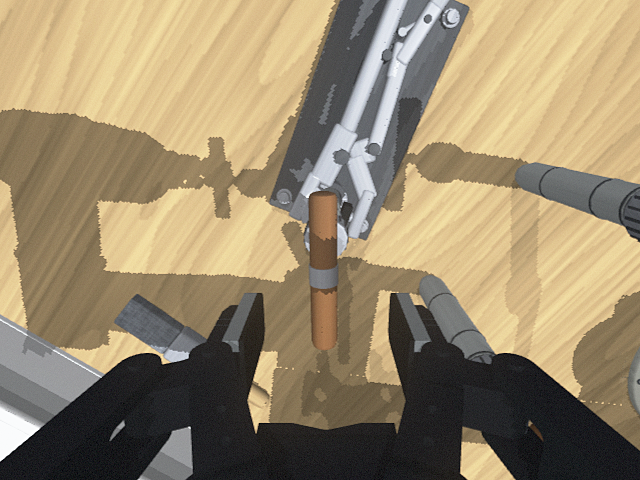

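Request:
play_rows(
  motion=[60,0,0,-3,0,0,0,50,0,0,-5.5,0,0,0,35,0,0,-5.5,0,0,0,25,0,0,-5.5,0,0,0,25,0,0,-5.5,0,0,0],
)

```text
clock: 11.38
position: [506.9, 119.3, 198.8]
ee_rot: [0.898, -0.44, 0.001, -0.001]
contact_force: [-0.0, 0.9, 0.6]
gripper_width: 21.2
```

Request:
play_rows(
  motion=[19,0,0,0,0,0,0,10,0,0,0,0,0,0,10,0,0,0,0,0,0],
)

```text
clock: 11.75
position: [506.4, 119.1, 198.1]
ee_rot: [0.898, -0.44, 0.001, -0.001]
contact_force: [-1.2, -0.2, 4.8]
gripper_width: 12.2
```

Request:
play_rows(
  motion=[5,0,0,0.2,0,0,0,5,0,0,0.4,0,0,0,5,0,0,0.6,0,0,0,5,0,0,0.6,0,0,0],
)

```text
clock: 12.25
position: [505.2, 118.7, 202.0]
ee_rot: [0.898, -0.441, -0.001, 0.001]
contact_force: [0.9, 0.5, -10.4]
gripper_width: 12.0
```

```bash
python3 look.py 9 side,wrist sampler handle_grip cap_nut
```

```text
12.25 [505.2 118.7 202. ] [  0.9   0.5 -10.4] 12.049522610238736 [ 0.5  0.2 -0.3 -0.  -1.1  0.1]
side sampler [257.5 291.4] 0.88 depthpt [365.5 -24.3  -1. ]
side sampler [302.6 235.6] 0.86 depthpt [494.3 100.9  25.6]
side handle_grip [332.9 262.1] 0.73 depthpt [533.9 -50.3  86.4]
side cap_nut [244.5 246.1] 0.71 depthpt [356.7 -41.5 169.8]
side cap_nut [303.4 190.8] 0.6 depthpt [502.4 106.7 162.3]
side cap_nut [233.9 189.6] 0.5 depthpt [351.3 115.5 186.6]
wrist sampler [549.8 184.7] 0.78 depthpt [365.1 -15.5  19.7]
wrist sampler [440.7 303. ] 0.69 depthpt [362.5 125.   20.2]
wrist sampler [329.6 204.1] 0.6 depthpt [509.4 108.4  52.2]
```

View pics/side9.png

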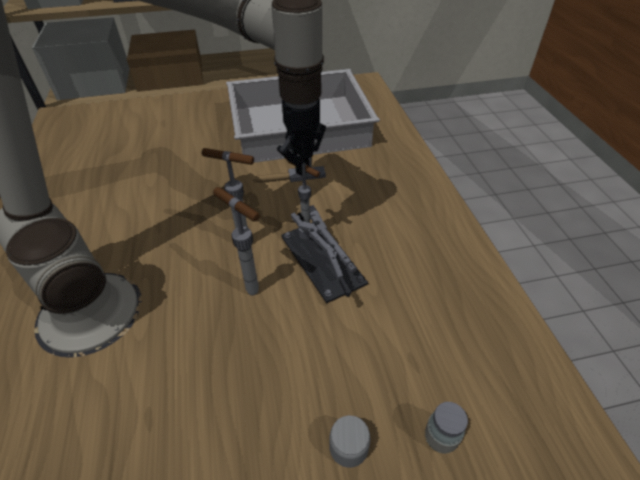

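Request:
play_rows(
  motion=[5,0,0,0.4,0,0,0,5,0,0,0.8,0,0,0,5,0,0,1.2,0,0,0,5,0,0,1.6,0,0,0,5,0,0,2,0,0,0],
)

```text
clock: 13.28
position: [505.9, 118.9, 223.4]
ee_rot: [0.898, -0.44, -0.0, -0.0]
contact_force: [-0.2, 1.6, -10.2]
gripper_width: 12.0
```

Request:
play_rows(
  motion=[5,0,0,0.3,0,0,0,5,0,0,0.6,0,0,0,5,0,0,0.9,0,0,0,5,0,0,1.1,0,0,0],
)

```text
clock: 13.78
position: [506.0, 119.0, 234.4]
ee_rot: [0.898, -0.44, 0.0, -0.0]
contact_force: [0.5, -0.1, -10.0]
gripper_width: 11.9
```

```bash
python3 look.py 10 side,wrist cap_nut
```

```text
13.775 [506.  119.  234.4] [  0.5  -0.1 -10. ] 11.932159900139062 [ 0.5  0.2 -0.2  0.  -1.1  0.1]
side cap_nut [304.2 191.9] 0.71 depthpt [503.7 104.4 160.7]
side cap_nut [235.9 194.5] 0.57 depthpt [353.8 109.4 177.3]
side cap_nut [239.8 248.1] 0.55 depthpt [346.9 -38.9 163.7]
wrist cap_nut [498.1 387.1] 0.88 depthpt [478.9  83.6 296.9]
```

View pics/wrist10.png

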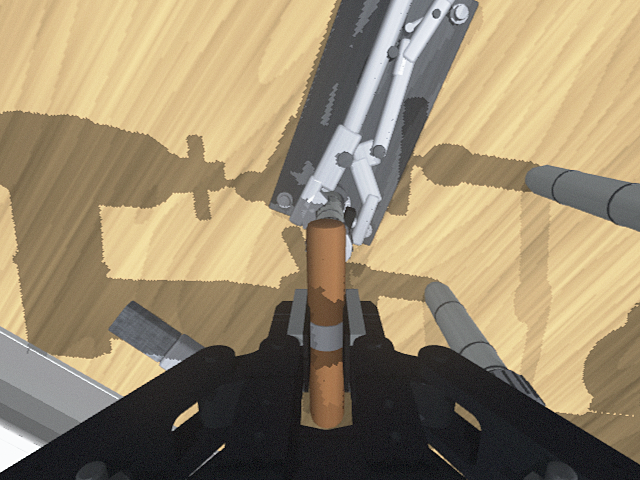

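Request:
play_rows(
  motion=[5,0,0,0.1,0,0,0,5,0,0,0.2,0,0,0,5,0,0,0.3,0,0,0],
)

```text
clock: 14.35
position: [506.0, 119.0, 237.1]
ee_rot: [0.898, -0.44, 0.0, -0.0]
contact_force: [0.3, 1.8, -9.5]
gripper_width: 12.3
```

Request:
play_rows(
  motion=[5,0,0,0.1,0,0,0,5,0,0,0.2,0,0,0],
)

```text
clock: 14.6
position: [506.0, 119.0, 239.2]
ee_rot: [0.898, -0.44, 0.0, -0.0]
contact_force: [1.7, 1.1, -10.9]
gripper_width: 11.8
```

Request:
play_rows(
  motion=[5,0,0,0.1,0,0,0,5,0,0,0.2,0,0,0],
)

```text
clock: 14.85
position: [506.0, 118.9, 241.2]
ee_rot: [0.898, -0.44, 0.0, -0.0]
contact_force: [1.1, 0.2, -9.1]
gripper_width: 12.1
```

Request:
play_rows(
  motion=[5,0,0,0.1,0,0,0,5,0,0,0.15,0,0,0],
)

```text
clock: 15.1
position: [506.0, 118.9, 242.7]
ee_rot: [0.898, -0.44, 0.0, -0.0]
contact_force: [0.9, 0.4, -10.7]
gripper_width: 12.1
```

Request:
play_rows(
  motion=[5,0,0,0.1,0,0,0,5,0,0,0.15,0,0,0],
)

```text
clock: 15.35
position: [506.0, 118.9, 244.2]
ee_rot: [0.898, -0.44, 0.0, -0.0]
contact_force: [0.4, -0.2, -8.7]
gripper_width: 11.5
```

Request:
play_rows(
  motion=[5,0,0,0.1,0,0,0,5,0,0,0.15,0,0,0],
)

```text
clock: 15.6
position: [505.9, 118.9, 245.7]
ee_rot: [0.898, -0.44, -0.0, 0.0]
contact_force: [1.3, 1.1, -9.0]
gripper_width: 12.0
```

Request:
play_rows(
  motion=[5,0,0,0.05,0,0,0,5,0,0,0.1,0,0,0],
)

```text
clock: 15.85
position: [506.0, 118.9, 246.7]
ee_rot: [0.898, -0.44, 0.0, 0.0]
contact_force: [1.4, 0.7, -9.8]
gripper_width: 11.7
```

Request:
play_rows(
  motion=[5,0,0,0.05,0,0,0,5,0,0,0.1,0,0,0],
)

```text
clock: 16.1
position: [506.0, 118.9, 247.7]
ee_rot: [0.898, -0.44, -0.0, -0.0]
contact_force: [0.8, 0.6, -9.7]
gripper_width: 11.9
```

Request:
play_rows(
  motion=[5,0,0,0.05,0,0,0,5,0,0,0.1,0,0,0],
)

```text
clock: 16.35
position: [506.0, 118.9, 248.7]
ee_rot: [0.898, -0.44, 0.0, -0.0]
contact_force: [1.0, 1.8, -9.9]
gripper_width: 11.9
```

Request:
play_rows(
  motion=[5,0,0,0.05,0,0,0,5,0,0,0.1,0,0,0],
)

```text
clock: 16.6
position: [506.0, 118.9, 249.7]
ee_rot: [0.898, -0.44, 0.0, 0.0]
contact_force: [1.3, 0.1, -9.3]
gripper_width: 11.7
```

Request:
play_rows(
  motion=[5,0,0,0.05,0,0,0,5,0,0,0.1,0,0,0],
)

```text
clock: 16.85
position: [505.9, 118.9, 250.7]
ee_rot: [0.898, -0.44, -0.0, 0.0]
contact_force: [0.4, 1.0, -9.7]
gripper_width: 11.9
```

Request:
play_rows(
  motion=[5,0,0,0.05,0,0,0,5,0,0,0.1,0,0,0],
)

```text
clock: 17.1
position: [505.6, 118.9, 251.0]
ee_rot: [0.898, -0.441, -0.001, 0.0]
contact_force: [0.6, 1.3, -12.9]
gripper_width: 12.0
```

Request:
play_rows(
  motion=[5,0,0,0.03,0,0,0,5,0,0,0.05,0,0,0],
)

```text
clock: 17.35
position: [505.4, 118.8, 251.1]
ee_rot: [0.898, -0.441, -0.001, 0.001]
contact_force: [0.8, 0.3, -16.2]
gripper_width: 11.8
```

Request:
play_rows(
  motion=[5,0,0,0,0,0,0,5,0,0,0,0,0,0],
)

```text
clock: 17.6
position: [505.3, 118.8, 251.2]
ee_rot: [0.898, -0.441, -0.001, 0.001]
contact_force: [1.8, -0.1, -18.7]
gripper_width: 12.0
```

```bash
python3 look.py 11 side,wrist cap_nut handle_grip plunger_bar
```

```text
17.6 [505.3 118.8 251.2] [  1.8  -0.1 -18.7] 11.962780160281145 [ 0.5  0.2 -0.2 -0.  -1.2  0.1]
side cap_nut [240.4 244.1] 0.94 depthpt None
side cap_nut [239.4 194.8] 0.75 depthpt [361.  113.8 171.4]
side cap_nut [302.1 193.8] 0.63 depthpt [498.9 105.9 154.8]
side handle_grip [334.9 261.9] 0.62 depthpt [537.5 -53.5  89.8]
side plunger_bar [227.8 155.7] 0.89 depthpt None
side plunger_bar [236.3 201.9] 0.74 depthpt [356.7 -29.  274.3]
side plunger_bar [303.6 144.5] 0.5 depthpt [509.6 120.7 275.2]
wrist cap_nut [328.1 230.5] 0.86 depthpt [529.3  86.7 272.4]
wrist cap_nut [489.9 370.8] 0.84 depthpt None
wrist handle_grip [435.6   6. ] 0.72 depthpt [535.8 -48.7  86.5]
wrist plunger_bar [324.6 330.1] 0.75 depthpt [507.7 116.6 273.4]
```

View pics/side11.png

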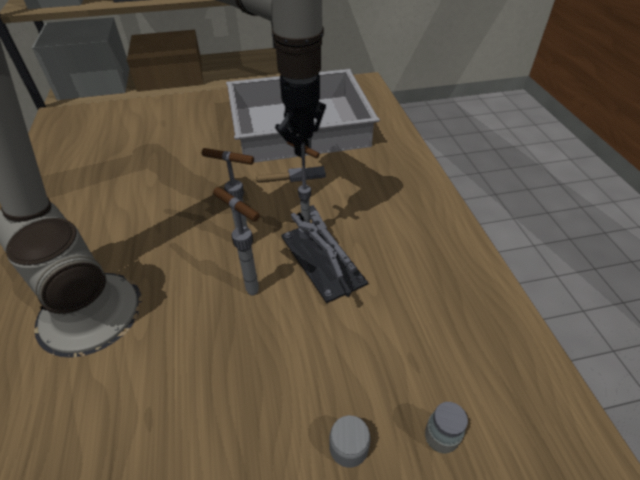

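The draw force held steady at 9–10 N, then rose sharply to 16–19 N at z 251, so the plunger is on its stop. I'll ease off and let go.

Request:
play_rows(
  motion=[5,0,0,-0.15,0,0,0,25,0,0,-0.15,0,0,0,50,0,0,-0.15,0,0,0,60,0,0,-0.15,0,0,0],
)

```text
clock: 18.5
position: [507.4, 119.3, 253.6]
ee_rot: [0.898, -0.44, 0.002, -0.002]
contact_force: [-0.6, -0.1, -0.3]
gripper_width: 51.3
```

Request:
play_rows(
  motion=[60,0,0,4,0,0,0,60,0,0,8,0,0,0,60,0,0,10,0,0,0,60,0,0,10,0,0,0],
)

```text
clock: 19.0
position: [506.9, 119.1, 353.5]
ee_rot: [0.898, -0.44, 0.002, -0.002]
contact_force: [-0.9, -0.5, -0.1]
gripper_width: 51.1
```

```bash
python3 look.py 12 wrist,side lever_tail handle_grip plunger_bar cap_nut&& python3 fitbar.py 12 245 300 506 119
```

```text
19.0 [506.9 119.1 353.5] [-0.9 -0.5 -0.1] 51.05262272715507 [ 0.5  0.1 -0.   0.  -1.4  0.1]
wrist handle_grip [410.4  35.5] 0.96 depthpt [536.3 -50.2  85.4]
wrist plunger_bar [331.6 180.7] 0.68 depthpt [529.1  85.7 270.5]
wrist plunger_bar [327.4 243.1] 0.64 depthpt [507.6 117.5 272.7]
wrist cap_nut [449.  308.6] 0.88 depthpt None
wrist cap_nut [330.4 203. ] 0.71 depthpt [521.6  96.5 272.1]
wrist cap_nut [562.8 183.7] 0.56 depthpt [369.6 -17.9 185.6]
side lever_tail [306.7 233.6] 0.72 depthpt [504.6 100.4  30.7]
side lever_tail [347.3 287.9] 0.56 depthpt [ 546.5 -123.5   85.5]
side handle_grip [332.8 263.1] 0.89 depthpt [533.1 -52.8  86.2]
side plunger_bar [234.3 203.2] 0.97 depthpt [352.8 -29.9 272.8]
side plunger_bar [304.5 146.9] 0.9 depthpt [509.4 109.5 276.7]
side plunger_bar [229.1 155.3] 0.57 depthpt [354.6 123.2 270.7]
side cap_nut [241.3 243.8] 0.75 depthpt [351.5 -41.7 177.8]
side cap_nut [237.9 192.5] 0.57 depthpt [358.7 111.6 180.3]
side cap_nut [303.5 193.4] 0.46 depthpt [501.9 103.9 157.1]
2821 [476.   82.5 263.4] [535.4 154.1 274.8] [271.6 273.1 273.6]
rect (505.47491455078125, 118.08580780029297) 14.684529304504395 83.3930435180664 38.088035583496094
[[474.  146.4]
 [525.4  80.7]
 [537.   89.8]
 [485.5 155.4]]
```

View pics/wrist12.png

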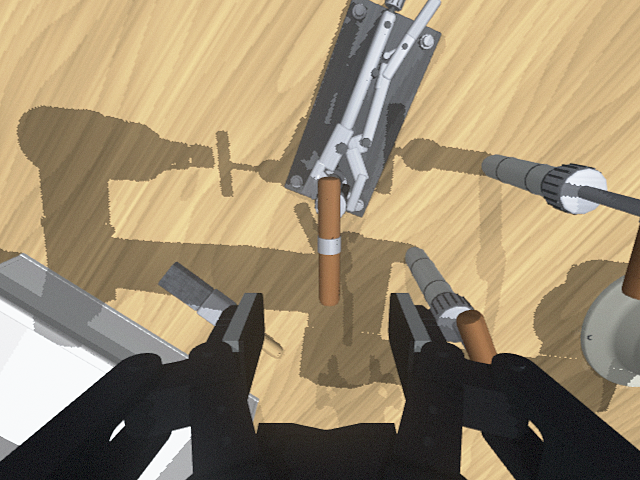

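The bar top is at 273 mm, up 52 mm from 221, and the pliers are still locked. Next I'll put the shut fingers on the inner side of the lever tail.

Request:
play_rows(
  motion=[30,1,-5.5,0,0,0,-6,0,2.5,-11.5,0,0,0,-12,0,4,-17,0,0,0,-18,0,5.5,-22,-3,0,0,-22,0,5.9,-22.9,-8,0,0,-22],
)

```text
clock: 20.12
position: [566.5, -113.0, 270.9]
ee_rot: [0.796, -0.605, 0.002, -0.001]
contact_force: [0.8, 0.2, -0.4]
gripper_width: 0.4
```

Request:
play_rows(
  motion=[0,0.1,-1,-6,0,0,0,0,0.1,-1,-12,0,0,0,0,0.1,-1,-14,0,0,0,0,0.1,-1,-14,0,0,0],
)

```text
clock: 20.62
position: [564.8, -120.2, 128.6]
ee_rot: [0.797, -0.604, -0.002, 0.002]
contact_force: [-0.7, -0.2, 0.9]
gripper_width: 0.0
```

```bash
python3 look.py 13 wrist lever_tail handle_grip fixed_grip
```

```text
20.625 [ 564.8 -120.2  128.6] [-0.7 -0.2  0.9] 0.0019114203089336814 [ 0.1  0.4 -0.2 -0.  -0.9  0.2]
wrist lever_tail [364.9 285.3] 0.86 depthpt [ 541.9 -116.8   85.5]
```

View pics/wrist13.png

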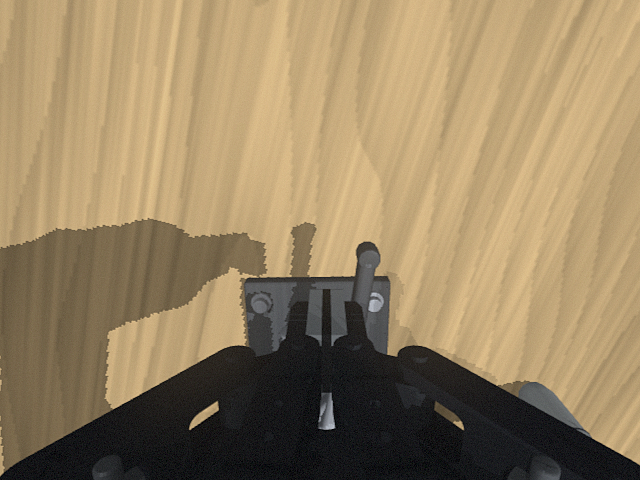

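Request:
play_rows(
  motion=[0,0.5,0.5,-1,0,0,0,0,0.5,0.5,-4,0,0,0,0,0.5,0.5,-6.8,0,0,0,0,0.5,0.5,-6.8,0,0,0],
)

```text
clock: 21.32
position: [569.6, -114.8, 60.7]
ee_rot: [0.797, -0.604, -0.002, 0.001]
contact_force: [0.7, -0.3, 0.7]
gripper_width: 0.4
```

```bash
python3 look.py 14 wrist,side lever_tail handle_grip; python3 -c "
import cv2
s=cv2.imread('pics/side14.png')[140:320,220:420]
cv2.imwrite('pics/c14.png',cv2.resize(s,None,fx=3,fy=3))"
```

```text
21.325 [ 569.6 -114.8   60.7] [ 0.7 -0.3  0.7] 0.35146075274787814 [ 0.1  0.5 -0.3 -0.  -0.8  0.2]
wrist lever_tail [396. 353.] 0.62 depthpt [ 544.1 -117.2   85.4]
side lever_tail [348.9 282.5] 0.59 depthpt [ 546.2 -133.2  115.3]
side handle_grip [333.4 261.1] 0.75 depthpt [535.4 -48.6  87.4]
```

View pics/wrist14.png

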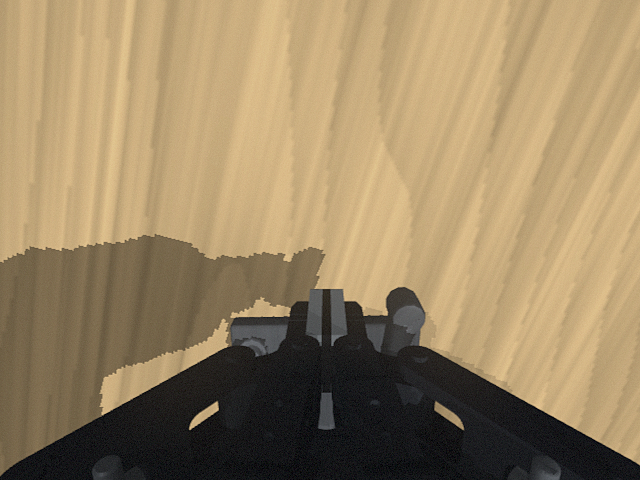

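View pics/c14.png

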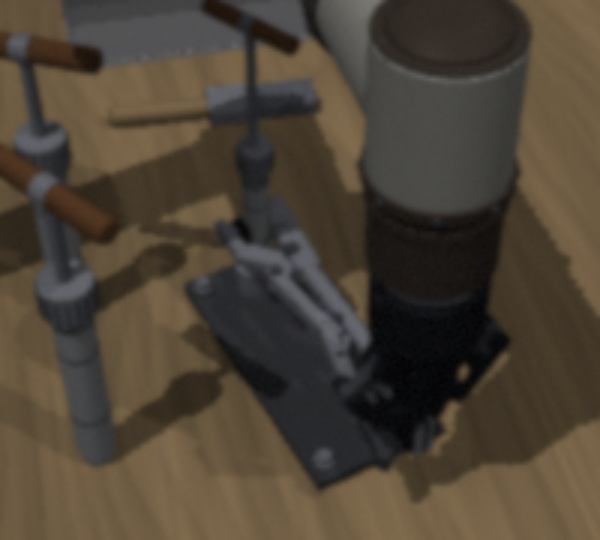

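Request:
play_rows(
  motion=[0,-0.2,-0.05,0.4,0,0,0,0,-0.6,-0.17,0.4,0,0,0,0,-1.0,-0.29,0.4,0,0,0,0,-1.4,-0.4,0.4,0,0,0,0,-1.8,-0.52,0.4,0,0,0],
)

```text
clock: 22.25
position: [553.6, -120.1, 66.9]
ee_rot: [0.797, -0.604, 0.001, -0.001]
contact_force: [1.2, 2.0, -0.8]
gripper_width: -0.1
```

```bash
python3 look.py 15 wrist lever_tail handle_grip
```

```text
22.25 [ 553.6 -120.1   66.9] [ 1.2  2.  -0.8] -0.118640557643185 [ 0.1  0.5 -0.3 -0.  -0.8  0.2]
wrist lever_tail [369.3 347. ] 0.66 depthpt [ 544.  -134.3  111.5]
```

View pics/wrist15.png

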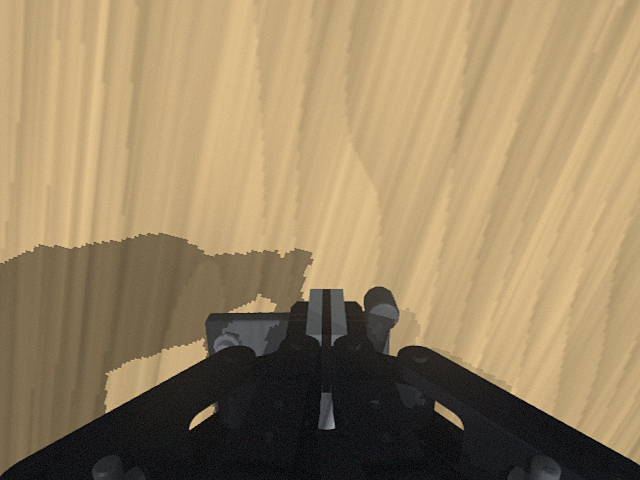

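Request:
play_rows(
  motion=[0,-0.4,-0.11,0,0,0,0,0,-0.8,-0.23,0,0,0,0,0,-1.2,-0.34,0,0,0,0,0,-1.5,-0.43,0,0,0,0],
)

```text
clock: 22.9
position: [537.3, -124.8, 66.5]
ee_rot: [0.797, -0.604, -0.0, 0.0]
contact_force: [1.1, 1.3, -0.4]
gripper_width: -0.1
```

Request:
play_rows(
  motion=[0,-0.4,-0.11,0,0,0,0,0,-0.8,-0.23,0,0,0,0,0,-0.8,-0.23,0,0,0,0],
)

```text
clock: 23.28
position: [529.0, -127.1, 66.5]
ee_rot: [0.797, -0.604, -0.001, 0.001]
contact_force: [-0.1, -0.0, -0.1]
gripper_width: -0.2
```

```bash
python3 look.py 16 wrist,side lever_tail handle_grip; python3 -c "
import cv2
s=cv2.imread('pics/side16.png')[120:320,220:420]
cv2.imwrite('pics/c16.png',cv2.resize(s,None,fx=3,fy=3))"
```

```text
23.275 [ 529.  -127.1   66.5] [-0.1 -0.  -0.1] -0.1550064190553762 [ 0.1  0.4 -0.4 -0.  -0.8  0.2]
wrist lever_tail [399.4 364.5] 0.75 depthpt [ 512.1 -142.9  118.6]
side lever_tail [327.4 291.5] 0.48 depthpt [516.1 -75.8  20.8]
side handle_grip [322.9 266.3] 0.47 depthpt [ 493.7 -133.8  179.1]
```

View pics/wrist16.png

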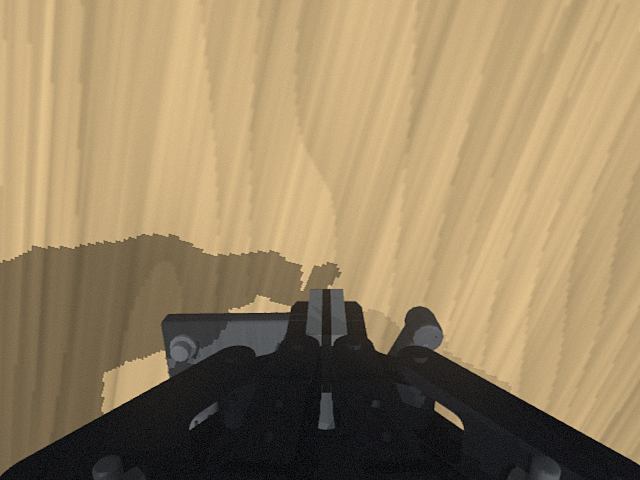

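View pics/c16.png

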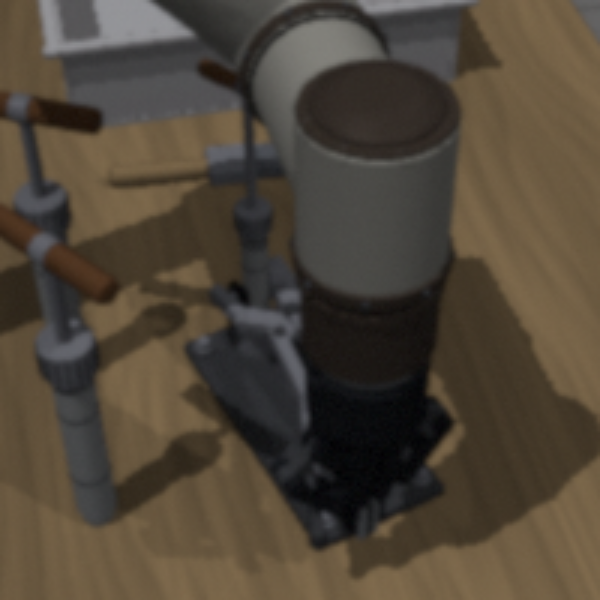

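The tail has sprung away from the fingers, so the pliers have opened. I'll back off, go up and check.

Request:
play_rows(
  motion=[0,0.8,0.23,0,0,0,0,0,1.2,0.34,3,0,0,0,0,1.2,-1,9,0,0,0,0,1.2,-2,15,0,0,0,0,1.2,-3,21,0,0,0],
)

```text
clock: 24.2
position: [542.2, -157.1, 278.9]
ee_rot: [0.797, -0.603, 0.0, -0.0]
contact_force: [1.4, -0.6, 0.2]
gripper_width: -0.3
```

Request:
play_rows(
  motion=[0,1,-5,2,0,0,0,0,2,-10,4,0,0,0,0,2,-10,4,0,0,0],
)

```text
clock: 24.58
position: [563.1, -259.7, 317.7]
ee_rot: [0.796, -0.605, 0.001, -0.0]
contact_force: [-0.6, 1.1, -0.0]
gripper_width: 0.1
```

```bash
python3 look.py 17 top,side,wrist lever_tail handle_grip fixed_grip sampler plunger_bar cap_nut| grep -v 'top cap\|side cap\|wrist pl'; python3 -c "
import cv2,numpy as np
t=cv2.imread('pics/top17.png')[170:280,200:400];s=cv2.imread('pics/side17.png')[120:310,240:400]
cv2.imwrite('pics/c17.png',np.vstack([cv2.resize(t,(500,275)),cv2.resize(np.hstack([s[:, :160],s[:, :160]*0]),(500,297))]))
cv2.imwrite('pics/c17s.png',cv2.resize(s,None,fx=3,fy=3));cv2.imwrite('pics/c17t.png',cv2.resize(t,None,fx=4,fy=4))"
```

```text
24.575 [ 563.1 -259.7  317.7] [-0.6  1.1 -0. ] 0.09829165283024628 [-0.2  0.3  0.1  0.  -1.4  0.4]
top lever_tail [331.5 207.8] 0.65 depthpt [440.3 -40.5 671.8]
top fixed_grip [333.5 208.9] 0.61 depthpt [438.6 -42.7 674.5]
top sampler [260.8 236.4] 0.98 depthpt [497.7 108.9  69.9]
top sampler [254.  307.6] 0.88 depthpt [345.7 116.3  72.2]
top plunger_bar [234.4 302.3] 0.88 depthpt [349.5 125.  272.2]
top plunger_bar [245.3 215.4] 0.74 depthpt [504.5 113.1 274.7]
side lever_tail [325.7 290.7] 0.65 depthpt [ 501.9 -121.2   86.2]
side handle_grip [323.3 267.3] 0.71 depthpt [510.7 -59.7  86.2]
side fixed_grip [346.9 259.3] 0.66 depthpt [565.6 -47.7  84.6]
side sampler [259.1 290.2] 0.79 depthpt [369.5 -24.5   2.4]
side sampler [307.5 232.8] 0.63 depthpt [506.7 100.3  33.2]
side plunger_bar [301.  149.1] 0.69 depthpt [501.8 109.1 272.7]
side plunger_bar [238.  203.5] 0.68 depthpt [359.5 -37.3 277.1]
side plunger_bar [229.2 153.3] 0.64 depthpt [355.5 124.4 274.7]
```

View pics/c17t.png

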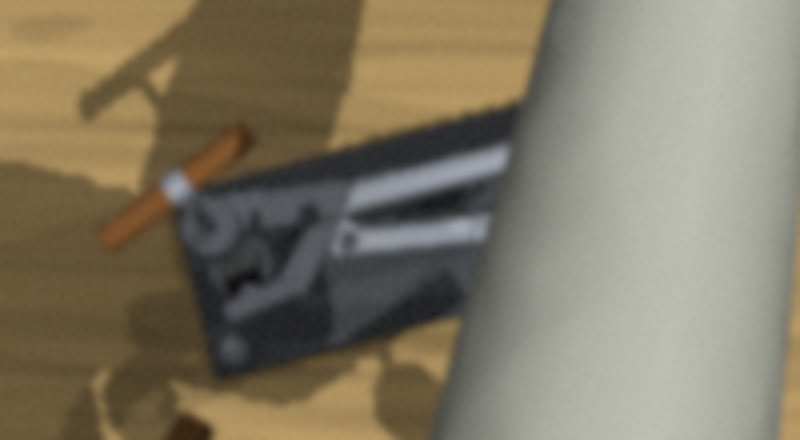

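View pics/c17s.png

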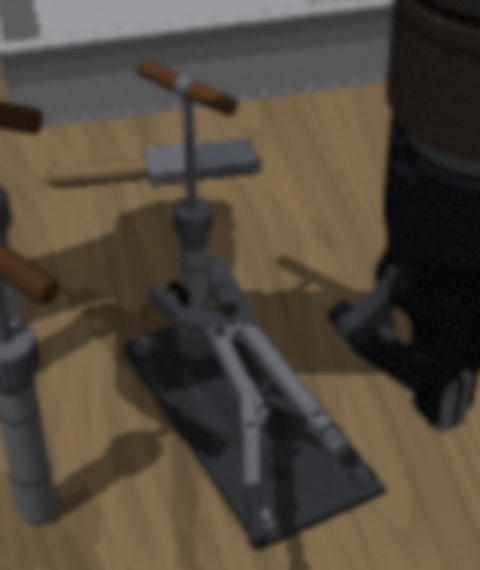

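```bash
python3 -c "
from bench import arm
print(arm.job_done());print(arm.read_state()['clock'])"
```

```text
the job is handed in; nothing more can be done
None
the job is handed in; nothing more can be done
```

I did every step in order and handed the job in at about 24.6 s. No verdict was reported.

- **Squeeze:** I closed the gripper over both handles, most of the push being on the moving one. The wrist showed at most about 6 N, but it reads only the net force, so the grip force itself was not measured. The handles snapped over centre and stayed about 25 mm apart with the fingers off.
- **Draw:** The plunger took a steady 9–10 N until the force rose steeply at its stop. The last reading was 18.7 N total, so about 9 N against the cap nut. The top of the T-bar rose from 221 to 273 mm.
- **Release:** I pushed the lever tail outwards with the shut fingers at about 2 N until the handle sprang open, without prying the handles.

**Last checks:**
- The moving handle is back at its starting place, (510.7, -59.7) mm against (510.5, -59.8).
- The lever tail is within about 2 mm of where it started.
- The sampler looks upright in its socket with the plunger still drawn, bar top at about 273 mm.
- The robot was clear of everything.
- I never moved near the jar, tin or brush, but did not measure them at the end.

The network's guesses for the sampler's foot were too loose to confirm the few-millimetre socket tolerances. I judged those from the picture, the unchanged cap nut height partway through the draw and the gentle forces.

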